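# Put the microtome kit back in its shadow-foam tray

### The job

The section cutting is done: lay the microtome's four things - the grey handset, the wooden wax brush, the blue blade dispenser and the black-capped histology marker - each flat and square in its own fitting cut-out of the foam tray (the brush with its bristles at the wide end of its cut-out, the others either way round). The white air-conditioner remote and the small blue blade case do not belong to the kit: leave them lying where they are.

Things in the scene. Friction and masses are not known exactly. Their poses are not given: they have to be found in the camera images.
- handset: Grey control handset of the microtome with black keys on it, 140 x 48 x 18 mm (x, y, z), loose, lying flat; shorter and darker than the white remote. Origin: centre of its underside; x along its length, z up. Take it across the 48 mm width at the middle.
- wax_brush: Flat wooden brush, 190 mm long, 11 mm thick, loose, lying flat. Origin: centre of its underside; x along its length towards the bristles. Bristle end (x from 19 to 95 mm) 38 mm wide; middle (x from -36 to 19 mm) about 32 mm wide, take it there across y; handle end 16 mm wide. At the start the bristles point roughly away from the robot.
- blade_dispenser: Blue blade dispenser, 32 x 63 x 30 mm (x, y, z), larger than the blue case and with a small green patch on one end; loose, upright, its cover does not move. Origin: centre of its underside; y along its length. Take it across the 32 mm width.
- marker_mid (a point): Histology marker, white barrel with a black cap, 128 mm long, round, 12 mm diameter, loose, lying. This point is on its axis at the middle of its length, 6 mm above what it lies on; y along its length (it may roll about y). Take it across the 12 mm.
- foam_handset: Fixed black foam block, 232 x 80 x 20 mm, one of four alike side by side (80 mm pitch) in a shallow tray. Cut-out with yellow floor: wide rectangle 156 x 64 mm, centred, 8 mm deep. Origin: centre of the underside, 3 mm above the counter; x along the block, z up; cut-out floor at z = 12 mm. A black 44 mm wide finger channel, as deep, crosses all blocks at x = 0; the tray rim is lower.
- foam_brush: Foam block like foam_handset (same size, origin, axes, 8 mm depth, finger channel), with the longest cut-out, stepped, for the brush: 54 mm wide from x = -46 to +103 mm, 32 mm wide from x = -103 to -46 mm. The brush lies with its origin over the block's origin and its bristles towards +x, the wide end.
- foam_dispenser: Foam block like foam_handset (same size, origin, axes, 8 mm depth, finger channel), with the short rectangular cut-out, 79 x 48 mm, centred on the origin, for the blade dispenser, whose length (its y) lies along the block's x.
- foam_marker: Foam block like foam_handset (same size, origin, axes, 8 mm depth, finger channel), with the long narrow cut-out, 144 x 28 mm, centred on the origin, for the marker, whose length (its y) lies along the block's x.
- room_remote: White air-conditioner remote with a small display, 150 x 44 x 19 mm (x, y, z), loose: not part of the kit, stays where it lies. Origin: centre of its underside; x along its length.
- blue_case: Small closed dark-blue blade case, 26 x 38 x 24 mm (x, y, z), loose: not part of the kit, stays where it lies. Origin: centre of its underside.

How it is judged:
At the end, for the whole second after the job is handed in: All four at rest on the floor of their own cut-outs: centre within 12 mm of the block's origin in x and y, height within 3 mm, level within 0.1 rad, length along the block within 0.2 rad (dispenser 0.35); remote and blue case within 30 mm of where they lay (x of handset in the frame of foam_handset between -0.012 and 0.012 m and y of handset in the frame of foam_handset between -0.012 and 0.012 m and z of handset in the frame of foam_handset between 0.009 and 0.0155 m and angle between the x axis of handset and the x axis of foam_handset, either way round below 0.2 rad and angle between each of handset, wax_brush, blade_dispenser's own z axis and vertical below 0.1 rad and linear speed of each of handset, wax_brush, blade_dispenser below 0.02 m/s and x of wax_brush in the frame of foam_brush between -0.012 and 0.012 m and y of wax_brush in the frame of foam_brush between -0.012 and 0.012 m and z of wax_brush in the frame of foam_brush between 0.009 and 0.0155 m and angle between the x axis of wax_brush and the x axis of foam_brush, either way round below 0.2 rad and x of blade_dispenser in the frame of foam_dispenser between -0.012 and 0.012 m and y of blade_dispenser in the frame of foam_dispenser between -0.012 and 0.012 m and z of blade_dispenser in the frame of foam_dispenser between 0.009 and 0.0155 m and angle between the y axis of blade_dispenser and the x axis of foam_dispenser, either way round below 0.35 rad and x of marker_mid in the frame of foam_marker between -0.012 and 0.012 m and y of marker_mid in the frame of foam_marker between -0.012 and 0.012 m and z of marker_mid in the frame of foam_marker between 0.015 and 0.0215 m and angle between the y axis of marker_mid and the x axis of foam_marker, either way round below 0.2 rad and distance of each of room_remote, blue_case from where it was at the start of the episode below 0.03 m); the robot touches nothing.
It fails at once if the white remote was shifted by more than 30 mm (distance of room_remote from where it was at the start of the episode above 0.03 m).
It fails at once if the small blue case was shifted by more than 30 mm (distance of blue_case from where it was at the start of the episode above 0.03 m).
It also fails if it takes over 99 s, if anything falls off the work surface, if the arm or the gripper's body presses on something with over 40 N, if the wrist force passes 120 N, or if a joint passes its speed limit or range.

### The arm

A 7-joint arm with a two-finger parallel gripper is mounted at the origin on a cart in front of the work surface, level with it; the furniture and walls round the work are solid. World frame = base frame: x ahead of the robot, y to its left, z up, the work surface at z = 0. Lengths are in m, angles in rad, forces in N, time in s.
With the tool pointing down it reaches from about 0.4 to 0.9 m from the base axis. Payload 5.5 kg.
Tool frame: the origin (TCP) lies midway between the tips of the shut fingers; the grasp point (between the pads) lies 19 mm behind it; z points along the fingers, y is the line along which they close (so a half turn about z gives the same grasp; the last joint's range is limited). The gripper opens to 85 mm and grips with 20 to 120 N. Pads are 22 mm wide; open, the fingers measure 114 mm over their backs; the gripper's body (76 mm by 85 mm) begins 54 mm behind the grasp point. The pads swing forward as they close: fully open they stand 13 mm farther back than shut.
Start: joints at [1.385, 0.501, -0.427, 1.55, 0.221, 1.138, -0.21], TCP at [0.282, -0.586, 0.231] pointing down, gripper open.
Joint ranges: [-2.88, 2.88], [-0.31, 2.03], [-1.54, 1.56], [0.2, 2.42], [-1.41, 4.55], [0.19, 2.02], [-2.57, 2.57]. Speed limits (rad/s): [2.57, 2.57, 3.14, 3.14, 3.14, 3.14, 3.14].

### API

Orientations are given as a unit quaternion [w, x, y, z].
In Python, from rig import manip, cams gives the robot as it stands.
- The arm moves only by the tool carry_out, never from a script. Its argument "commands" is a list of rows, each an object with "offset": the shift along the tool's x, y, z normalised to -1 to 1, where 1 is 0.4 m, a list of three; "rotation": the turn, a rotation vector about the tool's x, y, z normalised to -1 to 1, where 1 is 120 degrees, a list of three; "grip": the opening, from -1 (shut) to 1 (fully open). A call has 1 to 10 rows; each row is the pose to reach, as a shift and turn from the pose commanded when the call began, along the tool's axes at that moment; what a row does not reach only later rows make up. A row lasts 1/8 s, in which the tool goes at most 62.5 mm and 10.7 degrees, less where a joint would pass 70% of its speed; a pose out of reach is approached as far as the arm can. A call with a number of a shift or a turn outside -1 to 1 is refused whole. A call with a gripper value outside its range is refused whole. The fingers move at their own pace and stop on an object; "grip_force" is the grip in N (left out, the last holds). Time passes only in rows, so rows that repeat a pose let the fingers close. It gives the time, the measured TCP pose, the force, the opening and the grip force at its end, in the units of the state.
- manip.observe(): the state, without advancing time (a new reading comes with each control period).
- cams.snapshot(name): name is "scene" or "side" or "wrist"; returns (picture, depth): 384x512x3 uint8, blue, green, red; 384x512 float32, m along the optical axis (not along the pixel's ray), 0 where there is no reading.
- cams.camera_model(name): a dict with "vfov" (degrees; the focal length in pixels is half the picture's height over the tangent of half this angle, whatever the lens; pixels are square), "cx", "cy" (the principal point, pixels), "distortion" ([k1, k2, p1, p2, k3] as OpenCV has them; the pictures are not rectified), "R" (3x3) and "t" (3): a world point X has camera coordinates R X + t; the wrist camera has in their place "mount" (4x4, takes a point from camera to tool coordinates, whose origin is the TCP and whose axes are the flange's). Camera axes: x right, y down, z forward; pixel columns grow to the right and rows downward; lengths in m; the calibration is good to about 2 mm. A picture is of the moment at which its call begins: read the wrist's pose just before it. camera_model takes no time and is no camera call.
- manip.finish_job(): hands the job in; it is judged then, once.
The state is a dict: "clock": time; "joint_pos": joint angles; "joint_vel": joint speeds; "joint_torque": joint torques, N m; "position": TCP position; "orientation": TCP orientation; "wrist_force": force on the tool from outside, world axes, zero at the start; "torque": the same for the moment, N m; "width": finger opening in m; "grip_force": force on a finger pad.
Only numpy, scipy, OpenCV 4.12 (cv2) and the standard library are available. Lean on these libraries where they do the work, as an engineer would, in place of code of your own. Each camera call takes 0.05 s, during which the arm holds its last target. There are 200 camera calls.

## Working session

There is one attempt and no reset: what is moved stays moved. The work goes in short steps, Python scripts to look and compute and a tool call to move; the robot and the scene stay as the last step left them, time stands still between calls to the robot, and variables do not carry over. Pictures are saved under pics/ and viewed, at most 14 in all, crops included, and the job is handed in when it is done.

Besides the shell and the picture viewer there is one more tool, called after "Call:" in YAML: its name, and indented under it one key for each argument. carry_out: Moves the arm, as the interface text tells. Scaled input: -1 to 1 covers 0.4 m each way for a shift and 120 degrees each way for a turn. Its arguments: {"type":"object","properties":{"commands":{"type":"array","items":{"type":"object","properties":{"offset":{"type":"array","items":{"type":"number","minimum":-1,"maximum":1}},"rotation":{"type":"array","items":{"type":"number","minimum":-1,"maximum":1}},"grip":{"type":"number"}}}},"grip_force":{"type":"number"}},"required":["commands"]}

```bash
mkdir -p pics; ls
cat > h.py <<'E'
import numpy as np, cv2
from rig import manip, cams
def K(m):
    f=192/np.tan(np.radians(m["vfov"])/2)
    return np.array([[f,0,m["cx"]],[0,f,m["cy"]],[0,0,1]]),np.array(m["distortion"],float)
def quat(q):
    from scipy.spatial.transform import Rotation as R
    return R.from_quat([q[1],q[2],q[3],q[0]])
def pose(name):
    m=cams.camera_model(name)
    if name!="wrist":
        R=np.array(m["R"]);t=np.array(m["t"]);return m,R,t
    s=manip.observe();M=np.array(m["mount"])
    Rt=quat(s["orientation"]).as_matrix()
    Rc=Rt@M[:3,:3];c=Rt@M[:3,3]+np.array(s["position"])
    return m,Rc.T,-Rc.T@c
def plane(name,px,z,P=None):
    """pixels -> world points on plane(s) z"""
    m,R,t=P or pose(name);k,d=K(m)
    u=cv2.undistortPoints(np.array(px,float).reshape(-1,1,2),k,d)[:,0]
    r=np.c_[u,np.ones(len(u))]@R;c=-R.T@t
    return c+r*((z-c[2])/r[:,2])[:,None]
def proj(name,X,P=None):
    m,R,t=P or pose(name);k,d=K(m)
    return cv2.projectPoints(np.array(X,float).reshape(-1,1,3),cv2.Rodrigues(R)[0],t,k,d)[0][:,0]
E
python3 - <<'E'
from h import *
print(manip.observe())
for n in("scene","side","wrist"):
    P=pose(n);a,d=cams.snapshot(n);cv2.imwrite(f"pics/{n}0.png",a);np.save(f"pics/{n}0.npy",d)
    print(n,P[0]["vfov"],P[0]["distortion"],-P[1].T@P[2],P[1][2])
cv2.imwrite("pics/s0.png",cv2.resize(cv2.imread("pics/scene0.png"),(800,600),interpolation=cv2.INTER_CUBIC))
cv2.imwrite("pics/d0.png",cv2.resize(cv2.imread("pics/side0.png"),(800,600),interpolation=cv2.INTER_CUBIC))
E
```

```text
pics
{'clock': 0.0, 'joint_pos': array([ 1.38515295,  0.50187181, -0.42676933,  1.55146441,  0.22079175,
        1.13827893, -0.21027963]), 'joint_vel': array([ 1.11575002e-04, -1.92335948e-04, -7.35494230e-05,  6.75096031e-04,
        1.54499927e-03, -9.27421426e-04, -2.16675069e-03]), 'joint_torque': array([ 6.71120815e-04, -5.69520414e+01, -5.81566662e+00, -2.80938399e+01,
        1.06411229e-02,  1.18495271e-02,  1.20501088e-05]), 'position': array([ 0.28169999, -0.58501126,  0.23023638]), 'orientation': array([-9.67376681e-04,  9.74916327e-01,  2.22569509e-01, -1.83758176e-04]), 'wrist_force': array([ 0.42864114,  1.08927886, -0.25923303]), 'torque': array([-0.03092036,  0.04865433,  0.04557691]), 'grip_force': 0.0, 'width': 0.08514528662260781}
scene 48.353135015152915 [-0.13710039  0.          0.          0.          0.        ] [-0.30841156 -0.64974221  0.66588222] [ 0.64582906  0.55967645 -0.51929481]
side 44.19683034168289 [0.01873904 0.         0.         0.         0.        ] [-0.06440977  0.99549381  0.64989154] [ 0.46253909 -0.74892807 -0.47451483]
wrist 58.96700078547062 [0.00640791 0.         0.         0.         0.        ] [ 0.34680182 -0.55388474  0.37262271] [-0.25716895 -0.12116959 -0.95873983]
```

View pics/s0.png

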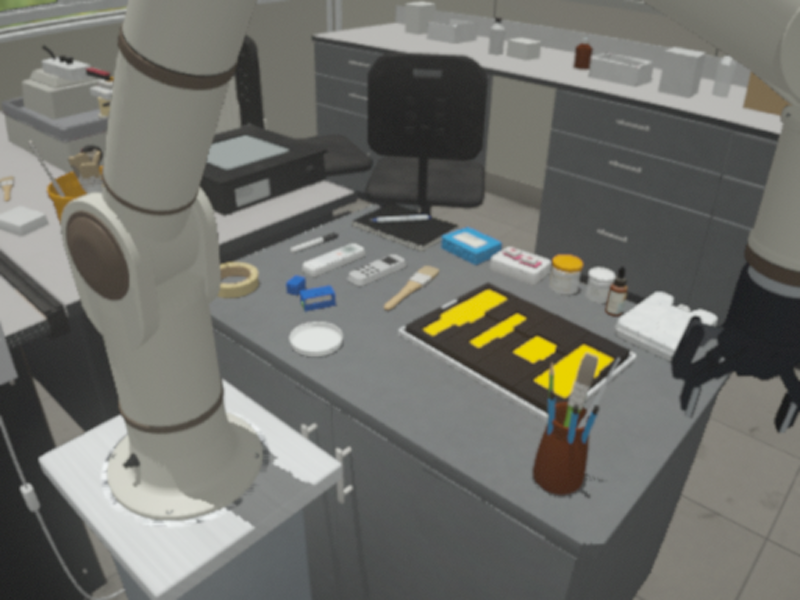

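View pics/d0.png

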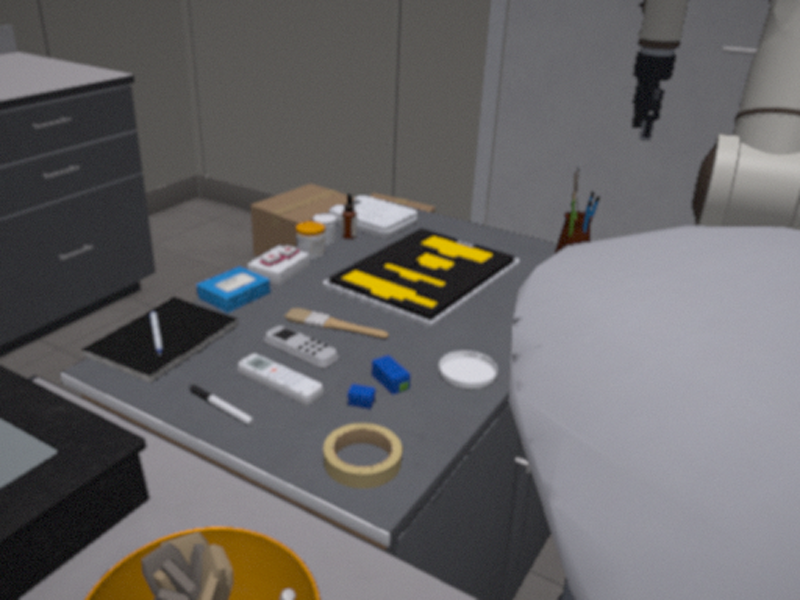

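The pictures show the kit items on the left of the counter and the tray (blocks from left: brush, marker, dispenser, handset) on the right. In the scene view the brush runs (387,305)-(437,268), the handset is at (377,270), the remote (333,260), the marker (315,243), the dispenser (317,298) and the blue case (297,284). I'll rectify both views to top-down.

```bash
cat >> h.py <<'E'
def ortho(name,img,P,z,x1,y1,s,w=800,h=600):
    """top-down map: row0 = x1 (x up), col0 = y1 (y left), s m/px"""
    c,r=np.meshgrid(np.arange(w),np.arange(h))
    X=np.stack([x1-r*s,y1-c*s,np.full(c.shape,z)],-1)
    p=proj(name,X,P).astype(np.float32).reshape(h,w,2)
    o=cv2.remap(img,p[...,0],p[...,1],cv2.INTER_CUBIC)
    for g in np.arange(-1,1.5,.1):
        i=int(round((x1-g)/s));j=int(round((y1-g)/s))
        if 0<=i<h: cv2.putText(o,f"{g:.1f}",(0,i),0,.4,(0,255,0));cv2.line(o,(0,i),(w,i),(0,160,0),1)
        if 0<=j<w: cv2.putText(o,f"{g:.1f}",(j,10),0,.4,(0,255,0));cv2.line(o,(j,0),(j,h),(0,160,0),1)
    return o
E
python3 - <<'E'
from h import *
for n in("scene","side"):
    cv2.imwrite(f"pics/o_{n}.png",ortho(n,cv2.imread(f"pics/{n}0.png"),pose(n),0.012,0.95,.4,.001))
E
```

```text
(no output)
```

View pics/o_scene.png

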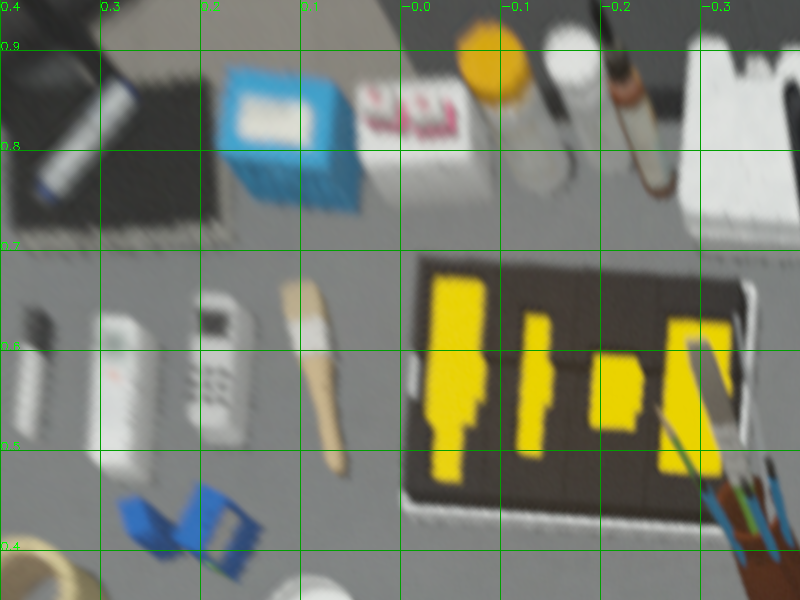

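View pics/o_side.png

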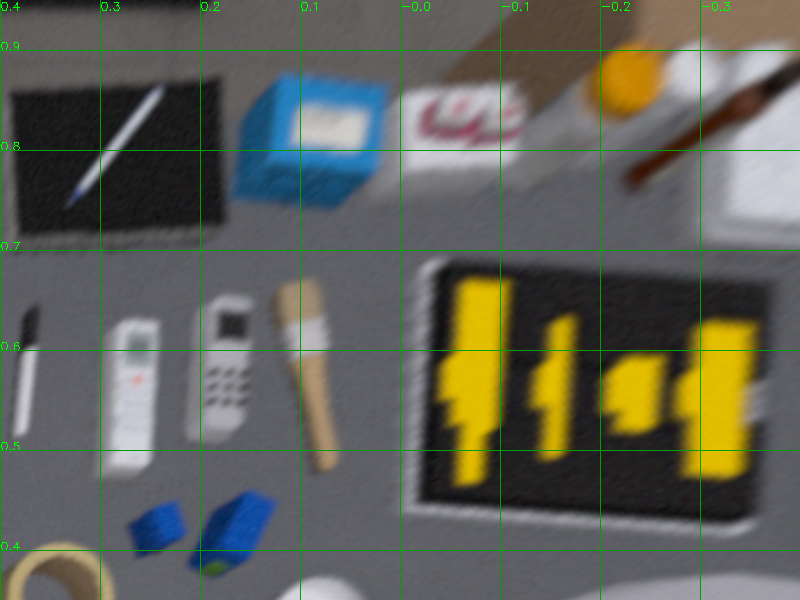

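The rectified maps agree. The marker is near (0.575, 0.375), the remote (0.56, 0.28), the handset (0.58, 0.185), the brush (0.575, 0.095), the dispenser (0.43, 0.17) and the case (0.42, 0.24). The tray is turned about -4°, with block centres near y -0.06 to -0.31. Next I'll go up and over for a closer wrist view.

Call:
carry_out:
  commands:
    - {"offset": [0, 0, -0.16]}
    - {"offset": [0, 0, -0.32]}
    - {"offset": [0, 0, -0.5]}
    - {"offset": [0.7375, -0.665, -0.5], "rotation": [0, 0, 0.214]}
    - {"offset": [0.7375, -0.665, -0.5], "rotation": [0, 0, 0.214]}
    - {"offset": [0.7375, -0.665, -0.5], "rotation": [0, 0, 0.214]}
    - {"offset": [0.7375, -0.665, -0.5], "rotation": [0, 0, 0.214]}
    - {"offset": [0.7375, -0.665, -0.5], "rotation": [0, 0, 0.214]}
    - {"offset": [0.7375, -0.665, -0.5], "rotation": [0, 0, 0.214]}
    - {"offset": [0.7375, -0.665, -0.5], "rotation": [0, 0, 0.214]}

```text
invalid input at $.commands[0]: expected keys offset, rotation, grip
```

Call:
carry_out:
  commands:
    - {"offset": [0, 0, -0.16], "rotation": [0, 0, 0], "grip": 1}
    - {"offset": [0, 0, -0.32], "rotation": [0, 0, 0], "grip": 1}
    - {"offset": [0, 0, -0.5], "rotation": [0, 0, 0], "grip": 1}
    - {"offset": [0.7375, -0.665, -0.5], "rotation": [0, 0, 0.214], "grip": 1}
    - {"offset": [0.7375, -0.665, -0.5], "rotation": [0, 0, 0.214], "grip": 1}
    - {"offset": [0.7375, -0.665, -0.5], "rotation": [0, 0, 0.214], "grip": 1}
    - {"offset": [0.7375, -0.665, -0.5], "rotation": [0, 0, 0.214], "grip": 1}
    - {"offset": [0.7375, -0.665, -0.5], "rotation": [0, 0, 0.214], "grip": 1}
    - {"offset": [0.7375, -0.665, -0.5], "rotation": [0, 0, 0.214], "grip": 1}
    - {"offset": [0.7375, -0.665, -0.5], "rotation": [0, 0, 0.214], "grip": 1}

```text
clock: 1.4
position: [0.4339, -0.2131, 0.4318]
orientation: [0.0, 1.0, 0.004, 0.0]
wrist_force: [-0.3, -1.4, 0.8]
width: 0.0852
grip_force: 0.0
```

Call:
carry_out:
  commands:
    - {"offset": [0.48, -0.05, 0.18], "rotation": [0, 0, 0.004], "grip": 1}
    - {"offset": [0.48, -0.05, 0.18], "rotation": [0, 0, 0.004], "grip": 1}
    - {"offset": [0.48, -0.05, 0.18], "rotation": [0, 0, 0.004], "grip": 1}
    - {"offset": [0.48, -0.05, 0.18], "rotation": [0, 0, 0.004], "grip": 1}
    - {"offset": [0.48, -0.05, 0.18], "rotation": [0, 0, 0.004], "grip": 1}
    - {"offset": [0.48, -0.05, 0.18], "rotation": [0, 0, 0.004], "grip": 1}

```text
clock: 2.15
position: [0.6236, -0.1985, 0.3605]
orientation: [0.001, 1.0, -0.004, 0.0]
wrist_force: [0.1, -0.4, 1.1]
width: 0.0854
grip_force: 0.0
```

```bash
cat > snap.py <<'E'
import sys,pickle
from h import *
n=sys.argv[1];P=pose("wrist");a,d=cams.snapshot("wrist")
pickle.dump((P,a,d),open(f"pics/{n}.pkl","wb"))
s=manip.observe();print(s["position"],s["orientation"],s["clock"])
E
python3 snap.py tray
```

```text
[ 0.6235639  -0.19869754  0.36089144] [ 8.57287643e-04  9.99989285e-01 -4.50482535e-03  6.33319894e-04] 2.2
```

Call:
carry_out:
  commands:
    - {"offset": [0, -0.9, 0], "rotation": [0, 0, 0], "grip": 1}
    - {"offset": [0, -0.9, 0], "rotation": [0, 0, 0], "grip": 1}
    - {"offset": [0, -0.9, 0], "rotation": [0, 0, 0], "grip": 1}
    - {"offset": [0, -0.9, 0], "rotation": [0, 0, 0], "grip": 1}
    - {"offset": [0, -0.9, 0], "rotation": [0, 0, 0], "grip": 1}
    - {"offset": [0, -0.9, 0], "rotation": [0, 0, 0], "grip": 1}
    - {"offset": [0, -0.9, 0], "rotation": [0, 0, 0], "grip": 1}
    - {"offset": [0, -0.9, 0], "rotation": [0, 0, 0], "grip": 1}
    - {"offset": [0, -0.9, 0], "rotation": [0, 0, 0], "grip": 1}

```text
clock: 3.32
position: [0.6277, 0.1593, 0.3599]
orientation: [0.001, 1.0, -0.006, 0.001]
wrist_force: [0.3, 0.0, 0.5]
width: 0.0855
grip_force: 0.0
```

```bash
python3 snap.py objs
python3 - <<'E'
from h import *
import pickle
for n,z,y1,x1 in(("tray",.015,.02,.72),("objs",.015,.42,.72)):
    P,a,d=pickle.load(open(f"pics/{n}.pkl","rb"))
    cv2.imwrite(f"pics/o_{n}.png",ortho("wrist",a,P,z,x1,y1,.0006 ,w=720 if n=="objs" else 660,h=600))
E
```

```text
[0.62771018 0.1594982  0.35971989] [ 6.04576371e-04  9.99983277e-01 -5.73653871e-03  4.16141216e-04] 3.375
```

View pics/o_tray.png

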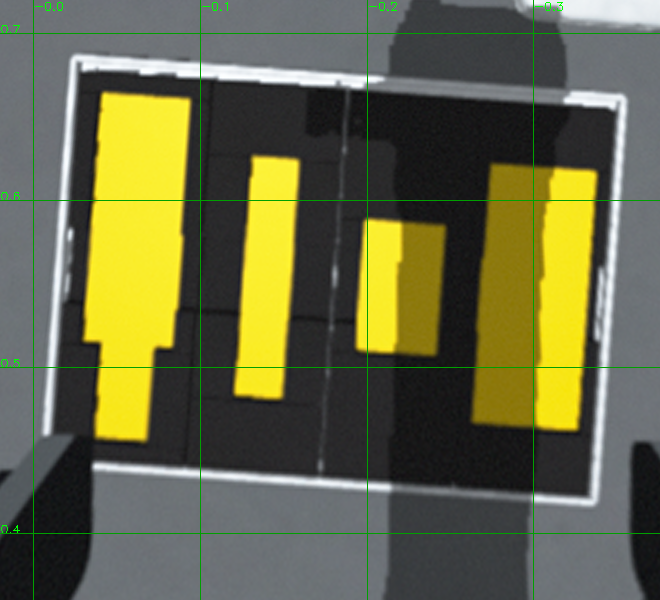

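View pics/o_objs.png

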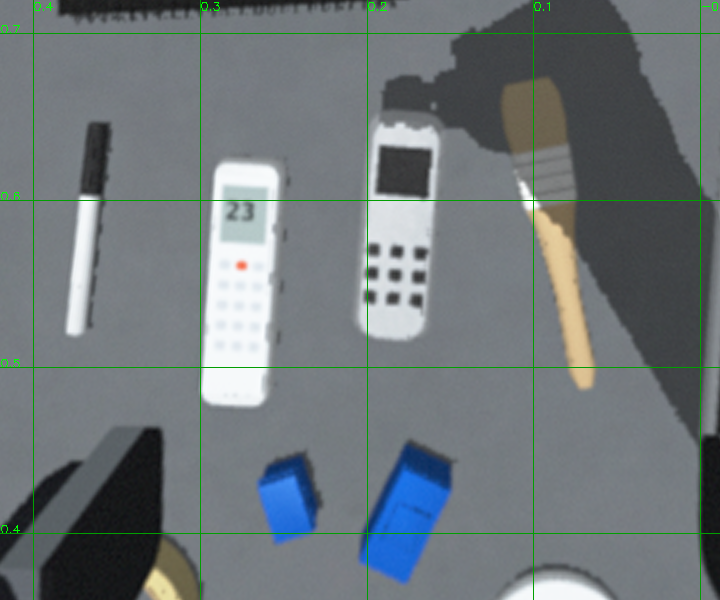

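The tray view shows the cut-outs. In the rectified map, handset centre is (535,297), dispenser (400,287), marker (267,277) and brush (134,268), with the wide end away from the robot and yaw -4.15°. On the object map the handset centre is (400,223), marker (87,228), brush (556,233) and dispenser (404,524), with the dispenser's long axis turned -23°. I'll take the handset first.

```bash
cat > go.py <<'E'
# usage: go.py x y z yawdeg [x y z yawdeg ...] -> offset/rotation numbers from the present pose
import sys
from h import *
from scipy.spatial.transform import Rotation as R
s=manip.observe();p=np.array(s["position"]);T=quat(s["orientation"])
print("at",p.round(4),"yaw",np.degrees(np.arctan2(*T.as_matrix()[[1,0],0])).round(2),"t",round(s["clock"],2),"w",round(s["width"],4))
v=np.array(sys.argv[1:],float).reshape(-1,4)
for x,y,z,a in v:
    G=R.from_euler("z",a,degrees=True)*R.from_quat([1,0,0,0])
    o=T.inv().apply(np.array([x,y,z])-p)/.4;r=(T.inv()*G).as_rotvec(degrees=True)/120
    print([x,y,z,a],"offset",o.round(4).tolist(),"rot",r.round(4).tolist())
E
python3 go.py .5867 .180 .08 -4.4
```

```text
at [0.6277 0.1595 0.3597] yaw -0.66 t 3.38 w 0.0852
[np.float64(0.5867), np.float64(0.18), np.float64(0.08), np.float64(-4.4)] offset [-0.1037, -0.0509, 0.6992] rot [0.0006, -0.0004, 0.0312]
```

Call:
carry_out:
  commands:
    - {"offset": [-0.104, -0.051, 0.7], "rotation": [0, 0, 0.031], "grip": 0.8}
    - {"offset": [-0.104, -0.051, 0.7], "rotation": [0, 0, 0.031], "grip": 0.8}
    - {"offset": [-0.104, -0.051, 0.7], "rotation": [0, 0, 0.031], "grip": 0.8}
    - {"offset": [-0.104, -0.051, 0.7], "rotation": [0, 0, 0.031], "grip": 0.8}
    - {"offset": [-0.104, -0.051, 0.7], "rotation": [0, 0, 0.031], "grip": 0.8}
    - {"offset": [-0.104, -0.051, 0.7], "rotation": [0, 0, 0.031], "grip": 0.8}
    - {"offset": [-0.104, -0.051, 0.7], "rotation": [0, 0, 0.031], "grip": 0.8}

```text
clock: 4.25
position: [0.5875, 0.1825, 0.081]
orientation: [-0.0, 0.999, -0.037, 0.001]
wrist_force: [0.7, -0.2, 0.1]
width: 0.0768
grip_force: 0.0
```

```bash
python3 go.py .5867 .180 .004 -4.4; python3 snap.py hs
python3 - <<'E'
from h import *
import pickle
P,a,d=pickle.load(open("pics/hs.pkl","rb"))
cv2.imwrite("pics/o_hs.png",ortho("wrist",a,P,.018,.70,.28,.0004,w=520,h=520))
E
```

```text
at [0.5875 0.1825 0.081 ] yaw -4.25 t 4.25 w 0.0768
[np.float64(0.5867), np.float64(0.18), np.float64(0.004), np.float64(-4.4)] offset [-0.002, 0.0066, 0.1925] rot [-0.0004, -0.0012, 0.0013]
[0.58790861 0.18279018 0.08155146] [-5.30754349e-04  9.99312306e-01 -3.70309756e-02  1.82738276e-03] 4.3
```

View pics/o_hs.png

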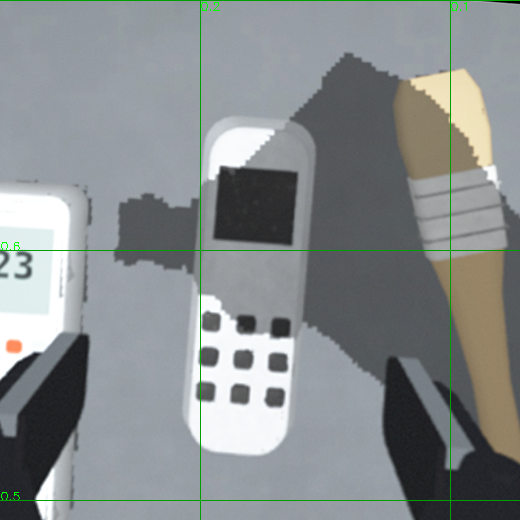

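The hover view (0.4 mm per pixel) puts the handset's outline from (260,115) to (237,456). Its centre is (0.586, 0.1805) with yaw -4.2°, and both fingers are clear of the remote. Going down to grip.

Call:
carry_out:
  commands:
    - {"offset": [-0.004, 0.006, 0.06], "rotation": [0, 0, 0], "grip": 0.55}
    - {"offset": [-0.004, 0.006, 0.12], "rotation": [0, 0, 0], "grip": 0.55}
    - {"offset": [-0.004, 0.006, 0.18], "rotation": [0, 0, 0], "grip": 0.55}
    - {"offset": [-0.004, 0.006, 0.193], "rotation": [0, 0, 0], "grip": 0.55}
    - {"offset": [-0.004, 0.006, 0.193], "rotation": [0, 0, 0], "grip": 0.55}
    - {"offset": [-0.004, 0.006, 0.193], "rotation": [0, 0, 0], "grip": 0}
    - {"offset": [-0.004, 0.006, 0.193], "rotation": [0, 0, 0], "grip": -0.2}
    - {"offset": [-0.004, 0.006, 0.193], "rotation": [0, 0, 0], "grip": -0.2}
    - {"offset": [-0.004, 0.006, 0.193], "rotation": [0, 0, 0], "grip": -0.2}
  grip_force: 40

```text
clock: 5.42
position: [0.5848, 0.1809, 0.0037]
orientation: [-0.0, 0.999, -0.036, 0.001]
wrist_force: [-1.9, -0.5, 5.7]
width: 0.0437
grip_force: 39.1
```

Call:
carry_out:
  commands:
    - {"offset": [0, 0, -0.1], "rotation": [0, 0, 0], "grip": -0.2}
    - {"offset": [0, 0, -0.25], "rotation": [0, 0, 0], "grip": -0.2}
    - {"offset": [0, 0, -0.3], "rotation": [0, 0, 0], "grip": -0.2}
    - {"offset": [0, 0, -0.3], "rotation": [0, 0, 0], "grip": -0.2}

```text
clock: 5.92
position: [0.5852, 0.1808, 0.1239]
orientation: [-0.0, 0.999, -0.036, 0.002]
wrist_force: [-0.7, -0.1, -2.1]
width: 0.0435
grip_force: 39.5
```

```bash
python3 go.py .541 -.301 .12 -4.15 .541 -.06 .12 -4.15
python3 - <<'E'
from h import *
s=512/800
print(plane("scene",[[560*s,490*s],[585*s,400*s]],0.0))
for z in(.1,.15,.2,.25):print(z,plane("scene",[[585*s,360*s]],z),plane("side",[[577*s,172*s],[592*s,195*s]],z).round(3).tolist())
E
```

```text
at [0.5852 0.1808 0.1239] yaw -4.18 t 5.92 w 0.0435
[np.float64(0.541), np.float64(-0.301), np.float64(0.12), np.float64(-4.15)] offset [-0.0224, 1.2093, 0.0087] rot [-0.0003, -0.0017, -0.0003]
[np.float64(0.541), np.float64(-0.06), np.float64(0.12), np.float64(-4.15)] offset [-0.0664, 0.6084, 0.009] rot [-0.0003, -0.0017, -0.0003]
[[ 0.31131937 -0.40988735  0.        ]
 [ 0.50644264 -0.34200006  0.        ]]
0.1 [[ 0.46732177 -0.34349712  0.1       ]] [[0.434, -0.707, 0.1], [0.353, -0.571, 0.1]]
0.15 [[ 0.39877983 -0.3705562   0.15      ]] [[0.388, -0.552, 0.15], [0.315, -0.428, 0.15]]
0.2 [[ 0.33023789 -0.39761528  0.2       ]] [[0.343, -0.398, 0.2], [0.277, -0.286, 0.2]]
0.25 [[ 0.26169595 -0.42467437  0.25      ]] [[0.298, -0.243, 0.25], [0.239, -0.143, 0.25]]
```

Call:
carry_out:
  commands:
    - {"offset": [-0.004, 0.15, 0], "rotation": [0, 0, 0], "grip": -0.2}
    - {"offset": [-0.007, 0.3, 0], "rotation": [0, 0, 0], "grip": -0.2}
    - {"offset": [-0.01, 0.45, 0], "rotation": [0, 0, 0], "grip": -0.2}
    - {"offset": [-0.014, 0.6, 0], "rotation": [0, 0, 0], "grip": -0.2}
    - {"offset": [-0.017, 0.75, 0], "rotation": [0, 0, 0], "grip": -0.2}
    - {"offset": [-0.02, 0.9, 0], "rotation": [0, 0, 0], "grip": -0.2}
    - {"offset": [-0.022, 1.0, 0], "rotation": [0, 0, 0], "grip": -0.2}
    - {"offset": [-0.022, 1.0, 0], "rotation": [0, 0, 0], "grip": -0.2}
    - {"offset": [-0.022, 1.0, 0], "rotation": [0, 0, 0], "grip": -0.2}

```text
clock: 7.05
position: [0.545, -0.2166, 0.1203]
orientation: [-0.001, 0.999, -0.036, -0.001]
wrist_force: [0.4, 0.6, -1.3]
width: 0.0438
grip_force: 39.6
```

```bash
python3 go.py .541 -.301 .05 -4.15
```

```text
at [ 0.545  -0.2166  0.1203] yaw -4.16 t 7.05 w 0.0438
[np.float64(0.541), np.float64(-0.301), np.float64(0.05), np.float64(-4.15)] offset [0.0058, 0.2115, 0.1754] rot [-0.0009, 0.0013, -0.0001]
```

Call:
carry_out:
  commands:
    - {"offset": [0.006, 0.15, 0.03], "rotation": [0, 0, 0], "grip": -0.2}
    - {"offset": [0.006, 0.21, 0.1], "rotation": [0, 0, 0], "grip": -0.2}
    - {"offset": [0.006, 0.21, 0.175], "rotation": [0, 0, 0], "grip": -0.2}
    - {"offset": [0.006, 0.21, 0.175], "rotation": [0, 0, 0], "grip": -0.2}
    - {"offset": [0.006, 0.21, 0.175], "rotation": [0, 0, 0], "grip": -0.2}

```text
clock: 7.68
position: [0.5436, -0.2995, 0.0527]
orientation: [-0.0, 0.999, -0.035, 0.0]
wrist_force: [1.1, 0.9, -1.5]
width: 0.0431
grip_force: 39.6
```

```bash
python3 go.py .541 -.301 .0195 -4.15
```

```text
at [ 0.5436 -0.2995  0.0527] yaw -3.99 t 7.67 w 0.0431
[np.float64(0.541), np.float64(-0.301), np.float64(0.0195), np.float64(-4.15)] offset [-0.0063, 0.0042, 0.0831] rot [-0.0004, -0.0003, 0.0013]
```

Call:
carry_out:
  commands:
    - {"offset": [-0.006, 0.004, 0.03], "rotation": [0, 0, 0.001], "grip": -0.2}
    - {"offset": [-0.006, 0.004, 0.06], "rotation": [0, 0, 0.001], "grip": -0.2}
    - {"offset": [-0.006, 0.004, 0.083], "rotation": [0, 0, 0.001], "grip": -0.2}
    - {"offset": [-0.006, 0.004, 0.083], "rotation": [0, 0, 0.001], "grip": -0.2}
    - {"offset": [-0.006, 0.004, 0.083], "rotation": [0, 0, 0.001], "grip": 0.4}
    - {"offset": [-0.006, 0.004, 0.083], "rotation": [0, 0, 0.001], "grip": 0.4}
    - {"offset": [-0.006, 0.004, 0.083], "rotation": [0, 0, 0.001], "grip": 0.4}

```text
clock: 8.55
position: [0.5401, -0.3031, 0.0189]
orientation: [-0.0, 0.999, -0.037, 0.0]
wrist_force: [-0.2, -0.7, -0.4]
width: 0.0597
grip_force: 0.0
```

```bash
python3 go.py .54 -.3 .15 -4.15
```

```text
at [ 0.5401 -0.3031  0.0189] yaw -4.29 t 8.55 w 0.0597
[np.float64(0.54), np.float64(-0.3), np.float64(0.15), np.float64(-4.15)] offset [-0.0007, -0.0078, -0.3278] rot [-0.0, -0.0001, -0.0011]
```

Call:
carry_out:
  commands:
    - {"offset": [0, 0, -0.15], "rotation": [0, 0, 0], "grip": 0.4}
    - {"offset": [0, 0, -0.3], "rotation": [0, 0, 0], "grip": 0.4}
    - {"offset": [-0.32, -0.96, -0.33], "rotation": [0, 0, 0.16], "grip": 0.4}
    - {"offset": [-0.32, -0.96, -0.33], "rotation": [0, 0, 0.16], "grip": 0.4}
    - {"offset": [-0.32, -0.96, -0.33], "rotation": [0, 0, 0.16], "grip": 0.4}
    - {"offset": [-0.32, -0.96, -0.33], "rotation": [0, 0, 0.16], "grip": 0.4}
    - {"offset": [-0.32, -0.96, -0.33], "rotation": [0, 0, 0.16], "grip": 0.4}
    - {"offset": [-0.32, -0.96, -0.33], "rotation": [0, 0, 0.16], "grip": 0.4}
    - {"offset": [-0.32, -0.96, -0.33], "rotation": [0, 0, 0.16], "grip": 0.4}
    - {"offset": [-0.32, -0.96, -0.33], "rotation": [0, 0, 0.16], "grip": 0.4}

```text
clock: 9.8
position: [0.4405, 0.0922, 0.1514]
orientation: [-0.0, 0.98, -0.201, 0.001]
wrist_force: [0.7, -0.2, -0.3]
width: 0.0599
grip_force: 0.0
```

```bash
python3 go.py .43 .175 .13 -23
```

```text
at [0.4405 0.0922 0.1514] yaw -23.15 t 9.8 w 0.0599
[np.float64(0.43), np.float64(0.175), np.float64(0.13), np.float64(-23.0)] offset [-0.1054, -0.1799, 0.0536] rot [-0.0004, -0.0004, -0.0013]
```

Call:
carry_out:
  commands:
    - {"offset": [-0.105, -0.18, 0.05], "rotation": [0, 0, 0], "grip": 0.2}
    - {"offset": [-0.105, -0.18, 0.05], "rotation": [0, 0, 0], "grip": 0.2}
    - {"offset": [-0.105, -0.18, 0.05], "rotation": [0, 0, 0], "grip": 0.2}
    - {"offset": [-0.105, -0.18, 0.05], "rotation": [0, 0, 0], "grip": 0.2}

```text
clock: 10.3
position: [0.4313, 0.1722, 0.1308]
orientation: [0.0, 0.979, -0.203, 0.0]
wrist_force: [0.6, -0.6, -0.4]
width: 0.0513
grip_force: 0.0
```

```bash
python3 snap.py ds; python3 go.py .415 .177 .02 -23;python3 - <<'E'
from h import *
import pickle
P,a,d=pickle.load(open("pics/ds.pkl","rb"))
cv2.imwrite("pics/o_ds.png",ortho("wrist",a,P,.03,.50,.28,.0004,w=520,h=450))
E
```

```text
[0.43143099 0.17143874 0.13082313] [ 3.70001302e-04  9.79054858e-01 -2.03596264e-01  9.81621647e-05] 10.35
at [0.4314 0.1714 0.1308] yaw -23.49 t 10.35 w 0.0512
[np.float64(0.415), np.float64(0.177), np.float64(0.02), np.float64(-23.0)] offset [-0.0433, 0.0034, 0.277] rot [0.0003, -0.0002, -0.0041]
```

View pics/o_ds.png

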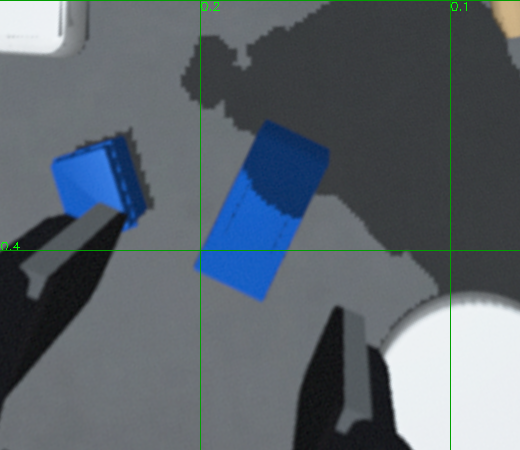

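The close view puts the dispenser's top corners at (267,121), (330,152), (264,301) and (193,267). That gives a centre of (0.415, 0.175) and yaw -25°. The case is about 12 mm clear of the left finger's path.

Call:
carry_out:
  commands:
    - {"offset": [-0.041, 0.008, 0.06], "rotation": [0, 0, 0.0125], "grip": 0.08}
    - {"offset": [-0.041, 0.008, 0.12], "rotation": [0, 0, 0.0125], "grip": 0.08}
    - {"offset": [-0.041, 0.008, 0.2], "rotation": [0, 0, 0.0125], "grip": 0.08}
    - {"offset": [-0.041, 0.008, 0.27], "rotation": [0, 0, 0.0125], "grip": 0.08}
    - {"offset": [-0.041, 0.008, 0.307], "rotation": [0, 0, 0.0125], "grip": 0.08}
    - {"offset": [-0.041, 0.008, 0.307], "rotation": [0, 0, 0.0125], "grip": 0.08}
    - {"offset": [-0.041, 0.008, 0.307], "rotation": [0, 0, 0.0125], "grip": -0.5}
    - {"offset": [-0.041, 0.008, 0.307], "rotation": [0, 0, 0.0125], "grip": -0.5}
    - {"offset": [-0.041, 0.008, 0.307], "rotation": [0, 0, 0.0125], "grip": -0.5}
    - {"offset": [-0.041, 0.008, 0.307], "rotation": [0, 0, 0.0125], "grip": -0.5}

```text
clock: 11.6
position: [0.4157, 0.176, 0.009]
orientation: [-0.0, 0.976, -0.216, 0.001]
wrist_force: [-0.9, -0.1, 6.7]
width: 0.0306
grip_force: 40.6
```

Call:
carry_out:
  commands:
    - {"offset": [0, 0, -0.1], "rotation": [0, 0, 0], "grip": -0.5}
    - {"offset": [0, 0, -0.25], "rotation": [0, 0, 0], "grip": -0.5}
    - {"offset": [0, 0, -0.3], "rotation": [0, 0, 0], "grip": -0.5}
    - {"offset": [0, 0, -0.3], "rotation": [0, 0, 0], "grip": -0.5}

```text
clock: 12.1
position: [0.4161, 0.1764, 0.1299]
orientation: [-0.001, 0.976, -0.216, 0.002]
wrist_force: [-0.1, 0.6, -1.0]
width: 0.0308
grip_force: 40.2
```

```bash
python3 go.py .5476 -.220 .13 -4.15
```

```text
at [0.4161 0.1764 0.1299] yaw -24.98 t 12.1 w 0.0308
[np.float64(0.5476), np.float64(-0.22), np.float64(0.13), np.float64(-4.15)] offset [0.7164, 0.7594, -0.0006] rot [-0.0012, -0.0017, -0.1736]
```

Call:
carry_out:
  commands:
    - {"offset": [0.1, 0.11, 0], "rotation": [0, 0, -0.03], "grip": -0.5}
    - {"offset": [0.2, 0.22, 0], "rotation": [0, 0, -0.06], "grip": -0.5}
    - {"offset": [0.3, 0.33, 0], "rotation": [0, 0, -0.1], "grip": -0.5}
    - {"offset": [0.4, 0.44, 0], "rotation": [0, 0, -0.14], "grip": -0.5}
    - {"offset": [0.5, 0.55, 0], "rotation": [0, 0, -0.174], "grip": -0.5}
    - {"offset": [0.6, 0.65, 0], "rotation": [0, 0, -0.174], "grip": -0.5}
    - {"offset": [0.716, 0.759, 0.05], "rotation": [0, 0, -0.174], "grip": -0.5}
    - {"offset": [0.716, 0.759, 0.14], "rotation": [0, 0, -0.174], "grip": -0.5}
    - {"offset": [0.716, 0.759, 0.18], "rotation": [0, 0, -0.174], "grip": -0.5}
    - {"offset": [0.716, 0.759, 0.18], "rotation": [0, 0, -0.174], "grip": -0.5}

```text
clock: 13.35
position: [0.5442, -0.2183, 0.0538]
orientation: [-0.001, 0.999, -0.035, -0.002]
wrist_force: [-0.2, 0.8, -0.3]
width: 0.0305
grip_force: 40.2
```

```bash
python3 go.py .5486 -.220 .0247 -4.15
```

```text
at [ 0.5442 -0.2183  0.0538] yaw -4.01 t 13.35 w 0.0305
[np.float64(0.5486), np.float64(-0.22), np.float64(0.0247), np.float64(-4.15)] offset [0.0117, 0.0037, 0.0726] rot [-0.001, 0.0024, 0.0011]
```

Call:
carry_out:
  commands:
    - {"offset": [0.0117, 0.004, 0.03], "rotation": [0, 0.002, 0.001], "grip": -0.5}
    - {"offset": [0.0117, 0.004, 0.055], "rotation": [0, 0.002, 0.001], "grip": -0.5}
    - {"offset": [0.0117, 0.004, 0.0725], "rotation": [0, 0.002, 0.001], "grip": -0.5}
    - {"offset": [0.0117, 0.004, 0.0725], "rotation": [0, 0.002, 0.001], "grip": -0.5}
    - {"offset": [0.0117, 0.004, 0.0725], "rotation": [0, 0.002, 0.001], "grip": 0.05}
    - {"offset": [0.0117, 0.004, 0.0725], "rotation": [0, 0.002, 0.001], "grip": 0.05}
    - {"offset": [0.0117, 0.004, 0.0725], "rotation": [0, 0.002, 0.001], "grip": 0.05}
    - {"offset": [0.0117, 0.004, -0.03], "rotation": [0, 0.002, 0.001], "grip": 0.05}
    - {"offset": [0.0117, 0.004, -0.18], "rotation": [0, 0.002, 0.001], "grip": 0.05}

```text
clock: 14.48
position: [0.5491, -0.2217, 0.1274]
orientation: [-0.001, 0.999, -0.037, -0.0]
wrist_force: [1.4, 0.1, 0.8]
width: 0.0447
grip_force: 0.0
```

```bash
python3 go.py .579 .0855 .12 10
```

```text
at [ 0.5491 -0.2217  0.1274] yaw -4.23 t 14.47 w 0.0447
[np.float64(0.579), np.float64(0.0855), np.float64(0.12), np.float64(10.0)] offset [0.018, -0.7714, 0.0195] rot [-0.0006, 0.0, -0.1185]
```

Call:
carry_out:
  commands:
    - {"offset": [0.018, -0.771, 0.02], "rotation": [0, 0, -0.1185], "grip": 0.3}
    - {"offset": [0.018, -0.771, 0.02], "rotation": [0, 0, -0.1185], "grip": 0.3}
    - {"offset": [0.018, -0.771, 0.02], "rotation": [0, 0, -0.1185], "grip": 0.3}
    - {"offset": [0.018, -0.771, 0.02], "rotation": [0, 0, -0.1185], "grip": 0.3}
    - {"offset": [0.018, -0.771, 0.02], "rotation": [0, 0, -0.1185], "grip": 0.3}
    - {"offset": [0.018, -0.771, 0.02], "rotation": [0, 0, -0.1185], "grip": 0.3}
    - {"offset": [0.018, -0.771, 0.02], "rotation": [0, 0, -0.1185], "grip": 0.3}
    - {"offset": [0.018, -0.771, 0.02], "rotation": [0, 0, -0.1185], "grip": 0.3}

```text
clock: 15.48
position: [0.5808, 0.0824, 0.1201]
orientation: [0.001, 0.996, 0.086, 0.002]
wrist_force: [-0.3, -1.0, -0.1]
width: 0.0557
grip_force: 0.0
```

```bash
python3 snap.py bs; python3 go.py .579 .0855 .002 10;python3 - <<'E'
from h import *
import pickle
P,a,d=pickle.load(open("pics/bs.pkl","rb"))
cv2.imwrite("pics/o_bs.png",ortho("wrist",a,P,.011,.69,.17,.0004,w=420,h=530))
E
```

```text
[0.5808058  0.08244569 0.1201728 ] [8.05398901e-04 9.96327862e-01 8.55922835e-02 2.02563392e-03] 15.525
at [0.5808 0.0824 0.1202] yaw 9.82 t 15.53 w 0.0558
[np.float64(0.579), np.float64(0.0855), np.float64(0.002), np.float64(10.0)] offset [-0.0043, -0.0089, 0.2954] rot [0.0009, -0.0019, -0.0015]
```

View pics/o_bs.png

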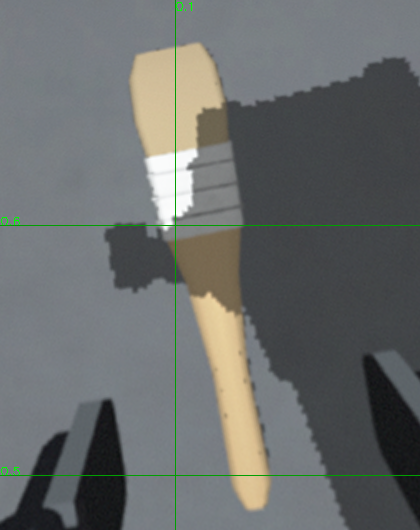

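The brush's bristle edge is centred at (168,48) and its handle end is at (255,510). The centre is therefore (0.5784, 0.0854) with yaw +10.5°.

Call:
carry_out:
  commands:
    - {"offset": [-0.005, -0.0085, 0.08], "rotation": [0, -0.002, -0.006], "grip": 0.3}
    - {"offset": [-0.005, -0.0085, 0.16], "rotation": [0, -0.002, -0.006], "grip": 0.3}
    - {"offset": [-0.005, -0.0085, 0.24], "rotation": [0, -0.002, -0.006], "grip": 0.3}
    - {"offset": [-0.005, -0.0085, 0.292], "rotation": [0, -0.002, -0.006], "grip": 0.3}
    - {"offset": [-0.005, -0.0085, 0.292], "rotation": [0, -0.002, -0.006], "grip": 0.3}
    - {"offset": [-0.005, -0.0085, 0.292], "rotation": [0, -0.002, -0.006], "grip": -0.1}
    - {"offset": [-0.005, -0.0085, 0.292], "rotation": [0, -0.002, -0.006], "grip": -0.5}
    - {"offset": [-0.005, -0.0085, 0.292], "rotation": [0, -0.002, -0.006], "grip": -0.5}
    - {"offset": [-0.005, -0.0085, 0.292], "rotation": [0, -0.002, -0.006], "grip": -0.5}
    - {"offset": [-0.005, -0.0085, 0.292], "rotation": [0, -0.002, -0.006], "grip": -0.5}

```text
clock: 16.77
position: [0.58, 0.0878, 0.0049]
orientation: [0.001, 0.996, 0.093, 0.001]
wrist_force: [-0.3, -0.3, 6.0]
width: 0.0252
grip_force: 38.6
```

```bash
python3 snap.py bg; python3 go.py .56 -.06 .12 -4.15
```

```text
[0.58000274 0.08774394 0.00492377] [5.47658560e-04 9.95637411e-01 9.32946744e-02 1.39615516e-03] 16.825
at [0.58   0.0877 0.0049] yaw 10.71 t 16.82 w 0.0253
[np.float64(0.56), np.float64(-0.06), np.float64(0.12), np.float64(-4.15)] offset [-0.117, 0.354, -0.2875] rot [0.0005, -0.0014, 0.1238]
```

Call:
carry_out:
  commands:
    - {"offset": [0, 0, -0.08], "rotation": [0, 0, 0], "grip": -0.5}
    - {"offset": [0, 0, -0.18], "rotation": [0, 0, 0], "grip": -0.5}
    - {"offset": [-0.02, 0.06, -0.26], "rotation": [0, 0, 0.02], "grip": -0.5}
    - {"offset": [-0.06, 0.18, -0.28], "rotation": [0, 0, 0.06], "grip": -0.5}
    - {"offset": [-0.09, 0.3, -0.28], "rotation": [0, 0, 0.1], "grip": -0.5}
    - {"offset": [-0.117, 0.354, -0.28], "rotation": [0, 0, 0.124], "grip": -0.5}
    - {"offset": [-0.117, 0.354, -0.28], "rotation": [0, 0, 0.124], "grip": -0.5}
    - {"offset": [-0.117, 0.354, -0.28], "rotation": [0, 0, 0.124], "grip": -0.5}

```text
clock: 17.82
position: [0.5592, -0.0577, 0.1155]
orientation: [-0.0, 0.999, -0.035, 0.0]
wrist_force: [0.5, 0.4, -0.5]
width: 0.0251
grip_force: 38.5
```

```bash
python3 snap.py bh; python3 go.py .56 -.06 .05 -4.15;python3 - <<'E'
from h import *
import pickle
P,a,d=pickle.load(open("pics/bh.pkl","rb"))
z=manip.observe()["position"][2]-.0049+.011
print(z)
cv2.imwrite("pics/o_bh.png",np.hstack([ortho("wrist",a,P,z,.67,.04,.0004,w=390,h=580),ortho("wrist",a,P,.015,.67,.04,.0004,w=390,h=580)]))
E
```

```text
[ 0.55925761 -0.05738853  0.11541961] [-1.93152953e-04  9.99404642e-01 -3.45009636e-02  8.74315105e-05] 17.875
at [ 0.5593 -0.0574  0.1154] yaw -3.95 t 17.88 w 0.0252
[np.float64(0.56), np.float64(-0.06), np.float64(0.05), np.float64(-4.15)] offset [0.0023, 0.0064, 0.1635] rot [-0.0002, -0.0001, 0.0016]
0.12151961415319101
```

View pics/o_bh.png

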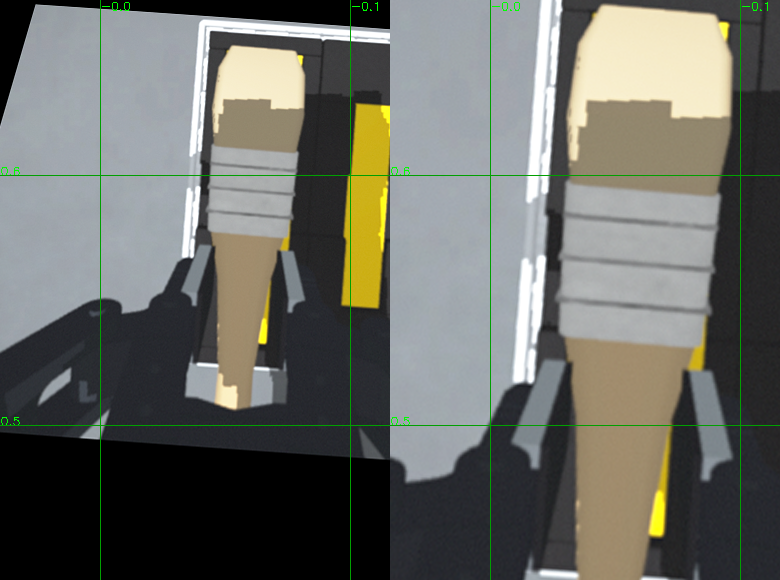

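The held brush is straight: bristle end at (263,48) and ferrule edge centre at (248,235) in the left panel, yaw about -5°. Its origin sits about 3 mm behind the tool, so I'll place it with that correction.

Call:
carry_out:
  commands:
    - {"offset": [0.0085, 0.007, 0.08], "rotation": [0, 0, -0.003], "grip": -0.5}
    - {"offset": [0.0085, 0.007, 0.16], "rotation": [0, 0, -0.003], "grip": -0.5}
    - {"offset": [0.0085, 0.007, 0.21], "rotation": [0, 0, -0.003], "grip": -0.5}
    - {"offset": [0.0085, 0.007, 0.237], "rotation": [0, 0, -0.003], "grip": -0.5}
    - {"offset": [0.0085, 0.007, 0.237], "rotation": [0, 0, -0.003], "grip": -0.5}
    - {"offset": [0.0085, 0.007, 0.237], "rotation": [0, 0, -0.003], "grip": -0.5}

```text
clock: 18.62
position: [0.5629, -0.0626, 0.0213]
orientation: [0.0, 0.999, -0.033, 0.001]
wrist_force: [0.7, -0.4, -0.1]
width: 0.0253
grip_force: 44.2
```

```bash
python3 go.py .5625 -.0603 .0204 -3.6
```

```text
at [ 0.5629 -0.0626  0.0213] yaw -3.75 t 18.62 w 0.0253
[np.float64(0.5625), np.float64(-0.0603), np.float64(0.0204), np.float64(-3.6)] offset [-0.0014, -0.0057, 0.0021] rot [0.0004, -0.0007, -0.0013]
```

Call:
carry_out:
  commands:
    - {"offset": [-0.001, -0.005, 0.002], "rotation": [0, 0, 0], "grip": -0.5}
    - {"offset": [-0.001, -0.005, 0.002], "rotation": [0, 0, 0], "grip": 0.1}
    - {"offset": [-0.001, -0.005, 0.002], "rotation": [0, 0, 0], "grip": 0.1}
    - {"offset": [-0.001, -0.005, 0.002], "rotation": [0, 0, 0], "grip": 0.1}
    - {"offset": [-0.001, -0.005, -0.08], "rotation": [0, 0, 0], "grip": 0.1}
    - {"offset": [-0.001, -0.005, -0.2], "rotation": [0, 0, 0], "grip": 0.1}
    - {"offset": [-0.001, -0.25, -0.25], "rotation": [0, 0, 0], "grip": -0.2}
    - {"offset": [-0.001, -0.4, -0.25], "rotation": [0, 0, 0], "grip": -0.2}
    - {"offset": [-0.001, -0.55, -0.25], "rotation": [0, 0, 0], "grip": -0.2}
    - {"offset": [-0.001, -0.7, -0.25], "rotation": [0, 0, 0], "grip": -0.2}

```text
clock: 19.88
position: [0.5786, 0.1887, 0.1207]
orientation: [0.0, 0.999, -0.033, 0.001]
wrist_force: [1.7, 0.4, -0.3]
width: 0.0342
grip_force: 0.0
```

```bash
python3 go.py .5817 .370 .12 -6.4
```

```text
at [0.5786 0.1887 0.1207] yaw -3.84 t 19.88 w 0.0342
[np.float64(0.5817), np.float64(0.37), np.float64(0.12), np.float64(-6.4)] offset [-0.0227, -0.4528, 0.0012] rot [0.0004, -0.0005, 0.0214]
```

Call:
carry_out:
  commands:
    - {"offset": [-0.023, -0.453, 0], "rotation": [0, 0, 0.0214], "grip": -0.2}
    - {"offset": [-0.023, -0.453, 0], "rotation": [0, 0, 0.0214], "grip": -0.2}
    - {"offset": [-0.023, -0.453, 0], "rotation": [0, 0, 0.0214], "grip": -0.2}
    - {"offset": [-0.023, -0.453, 0], "rotation": [0, 0, 0.0214], "grip": -0.2}
    - {"offset": [-0.023, -0.453, 0], "rotation": [0, 0, 0.0214], "grip": -0.2}
    - {"offset": [-0.023, -0.453, 0], "rotation": [0, 0, 0.0214], "grip": -0.2}

```text
clock: 20.62
position: [0.582, 0.3658, 0.1198]
orientation: [0.001, 0.998, -0.057, 0.0]
wrist_force: [-0.5, -0.0, 0.6]
width: 0.0345
grip_force: 0.0
```

```bash
python3 snap.py ms; python3 go.py .5817 .370 .002 -6.4;python3 - <<'E'
from h import *
import pickle
P,a,d=pickle.load(open("pics/ms.pkl","rb"))
cv2.imwrite("pics/o_ms.png",ortho("wrist",a,P,.008,.67,.43,.0004,w=400,h=480))
E
```

```text
[0.58210696 0.36592243 0.11992892] [ 1.13811950e-03  9.98371613e-01 -5.70331511e-02  2.14896470e-04] 20.675
at [0.5821 0.3659 0.1199] yaw -6.54 t 20.68 w 0.0342
[np.float64(0.5817), np.float64(0.37), np.float64(0.002), np.float64(-6.4)] offset [-0.0023, -0.0107, 0.2948] rot [0.0011, -0.0003, -0.0012]
```

View pics/o_ms.png

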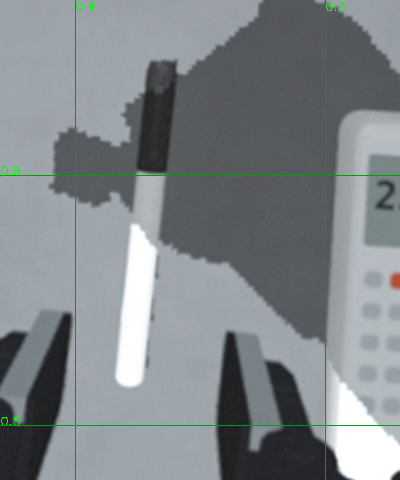

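The marker runs from (162,61) to (129,386), so its centre is (0.5806, 0.3718) with yaw -6°. The fingers are clear of the remote.

Call:
carry_out:
  commands:
    - {"offset": [-0.0054, -0.0142, 0.08], "rotation": [0.001, 0, -0.004], "grip": -0.2}
    - {"offset": [-0.0054, -0.0142, 0.16], "rotation": [0.001, 0, -0.004], "grip": -0.2}
    - {"offset": [-0.0054, -0.0142, 0.24], "rotation": [0.001, 0, -0.004], "grip": -0.2}
    - {"offset": [-0.0054, -0.0142, 0.293], "rotation": [0.001, 0, -0.004], "grip": -0.2}
    - {"offset": [-0.0054, -0.0142, 0.293], "rotation": [0.001, 0, -0.004], "grip": -0.2}
    - {"offset": [-0.0054, -0.0142, 0.293], "rotation": [0.001, 0, -0.004], "grip": -0.5}
    - {"offset": [-0.0054, -0.0142, 0.293], "rotation": [0.001, 0, -0.004], "grip": -0.9}
    - {"offset": [-0.0054, -0.0142, 0.293], "rotation": [0.001, 0, -0.004], "grip": -0.9}
    - {"offset": [-0.0054, -0.0142, 0.293], "rotation": [0.001, 0, -0.004], "grip": -0.9}
    - {"offset": [-0.0054, -0.0142, 0.293], "rotation": [0.001, 0, -0.004], "grip": -0.9}

```text
clock: 21.92
position: [0.5804, 0.3744, 0.0038]
orientation: [-0.001, 0.999, -0.051, 0.001]
wrist_force: [-0.6, -1.5, 5.9]
width: 0.0097
grip_force: 39.6
```

```bash
python3 go.py .5538 -.1402 .12 -4.15
```

```text
at [0.5804 0.3744 0.0038] yaw -5.9 t 21.93 w 0.0097
[np.float64(0.5538), np.float64(-0.1402), np.float64(0.12), np.float64(-4.15)] offset [0.0666, 1.2859, -0.2927] rot [-0.0008, -0.0007, -0.0146]
```

Call:
carry_out:
  commands:
    - {"offset": [0, 0, -0.1], "rotation": [0, 0, 0], "grip": -0.9}
    - {"offset": [0, 0, -0.22], "rotation": [0, 0, 0], "grip": -0.9}
    - {"offset": [0.01, 0.1, -0.29], "rotation": [0, 0, -0.005], "grip": -0.9}
    - {"offset": [0.02, 0.25, -0.29], "rotation": [0, 0, -0.0146], "grip": -0.9}
    - {"offset": [0.025, 0.4, -0.29], "rotation": [0, 0, -0.0146], "grip": -0.9}
    - {"offset": [0.03, 0.55, -0.29], "rotation": [0, 0, -0.0146], "grip": -0.9}
    - {"offset": [0.04, 0.7, -0.29], "rotation": [0, 0, -0.0146], "grip": -0.9}
    - {"offset": [0.05, 0.85, -0.29], "rotation": [0, 0, -0.0146], "grip": -0.9}
    - {"offset": [0.06, 0.95, -0.29], "rotation": [0, 0, -0.0146], "grip": -0.9}

```text
clock: 23.05
position: [0.5638, -0.0101, 0.1183]
orientation: [0.0, 0.999, -0.038, -0.0]
wrist_force: [0.7, -0.1, -0.1]
width: 0.0097
grip_force: 39.3
```

```bash
python3 go.py .5538 -.1402 .05 -4.15
```

```text
at [ 0.5638 -0.0101  0.1183] yaw -4.31 t 23.05 w 0.0097
[np.float64(0.5538), np.float64(-0.1402), np.float64(0.05), np.float64(-4.15)] offset [-0.0006, 0.3261, 0.1707] rot [0.0, 0.0, -0.0014]
```

Call:
carry_out:
  commands:
    - {"offset": [0, 0.15, 0], "rotation": [0, 0, 0], "grip": -0.9}
    - {"offset": [0, 0.3, 0], "rotation": [0, 0, 0], "grip": -0.9}
    - {"offset": [0, 0.325, 0.1], "rotation": [0, 0, 0], "grip": -0.9}
    - {"offset": [0, 0.325, 0.17], "rotation": [0, 0, 0], "grip": -0.9}
    - {"offset": [0, 0.325, 0.17], "rotation": [0, 0, 0], "grip": -0.9}
    - {"offset": [0, 0.325, 0.17], "rotation": [0, 0, 0], "grip": -0.9}

```text
clock: 23.8
position: [0.5559, -0.1356, 0.051]
orientation: [-0.001, 0.999, -0.036, 0.001]
wrist_force: [0.3, -0.4, 1.6]
width: 0.0095
grip_force: 39.3
```

```bash
python3 go.py .5538 -.1402 .0193 -4.15
```

```text
at [ 0.5559 -0.1356  0.051 ] yaw -4.1 t 23.8 w 0.0095
[np.float64(0.5538), np.float64(-0.1402), np.float64(0.0193), np.float64(-4.15)] offset [-0.0045, 0.0118, 0.0792] rot [-0.0006, -0.0006, 0.0004]
```

Call:
carry_out:
  commands:
    - {"offset": [-0.0045, 0.011, 0.03], "rotation": [0, 0, 0], "grip": -0.9}
    - {"offset": [-0.0045, 0.011, 0.06], "rotation": [0, 0, 0], "grip": -0.9}
    - {"offset": [-0.0045, 0.011, 0.079], "rotation": [0, 0, 0], "grip": -0.9}
    - {"offset": [-0.0045, 0.011, 0.079], "rotation": [0, 0, 0], "grip": -0.9}
    - {"offset": [-0.0045, 0.011, 0.079], "rotation": [0, 0, 0], "grip": -0.9}

```text
clock: 24.42
position: [0.5526, -0.1402, 0.0187]
orientation: [-0.001, 0.999, -0.036, -0.0]
wrist_force: [-1.8, -0.2, 6.3]
width: 0.0094
grip_force: 39.9
```

```bash
python3 go.py .5538 -.1402 .0193 -4.15
```

```text
at [ 0.5526 -0.1402  0.0187] yaw -4.14 t 24.43 w 0.0094
[np.float64(0.5538), np.float64(-0.1402), np.float64(0.0193), np.float64(-4.15)] offset [0.0029, -0.0003, -0.0014] rot [-0.0005, 0.0004, 0.0001]
```

Call:
carry_out:
  commands:
    - {"offset": [0.002, 0, -0.001], "rotation": [0, 0, 0], "grip": -0.3}
    - {"offset": [0.002, 0, -0.001], "rotation": [0, 0, 0], "grip": -0.3}
    - {"offset": [0.002, 0, -0.001], "rotation": [0, 0, 0], "grip": -0.3}
    - {"offset": [0.002, 0, -0.08], "rotation": [0, 0, 0], "grip": -0.3}
    - {"offset": [0.002, 0, -0.2], "rotation": [0, 0, 0], "grip": -0.3}
    - {"offset": [0.19, 0.11, -0.35], "rotation": [0, 0, 0], "grip": -0.3}
    - {"offset": [0.19, 0.11, -0.5], "rotation": [0, 0, 0], "grip": -0.3}
    - {"offset": [0.19, 0.11, -0.7], "rotation": [0, 0, 0], "grip": -0.3}
    - {"offset": [0.19, 0.11, -0.7], "rotation": [0, 0, 0], "grip": -0.3}
    - {"offset": [0.19, 0.11, -0.7], "rotation": [0, 0, 0], "grip": -0.3}

```text
clock: 25.68
position: [0.6283, -0.1909, 0.3037]
orientation: [0.001, 0.999, -0.036, 0.005]
wrist_force: [-0.3, -0.0, -1.4]
width: 0.03
grip_force: 0.0
```

```bash
python3 snap.py fin
python3 - <<'E'
from h import *
import pickle
P,a,d=pickle.load(open("pics/fin.pkl","rb"))
cv2.imwrite("pics/o_fin.png",ortho("wrist",a,P,.015,.71,.02,.0005,w=800,h=600))
b=cams.snapshot("scene")[0];c=cams.snapshot("side")[0]
cv2.imwrite("pics/o_fin2.png",np.vstack([ortho("scene",b,pose("scene"),.012,.70,.4,.001,h=300),ortho("side",c,pose("side"),.012,.70,.4,.001,h=300)]))
E
```

```text
[ 0.62664768 -0.19029746  0.30061523] [-6.27806136e-05  9.99342530e-01 -3.61954561e-02  2.09607345e-03] 25.725
```

View pics/o_fin.png

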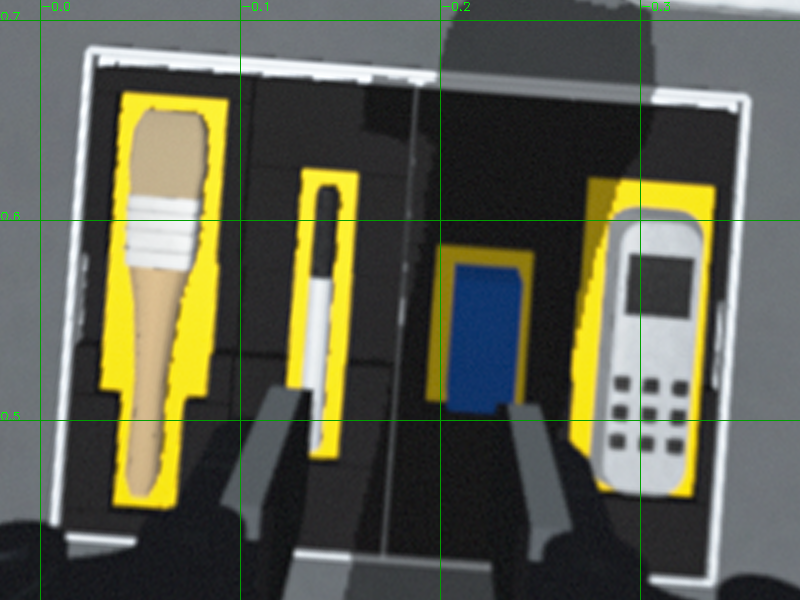

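View pics/o_fin2.png

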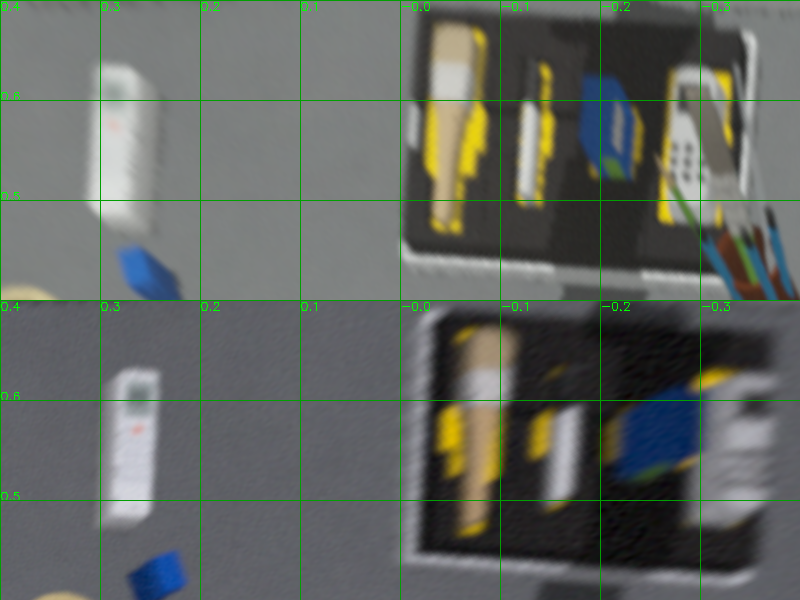

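All four things sit inside their cut-outs. Centres against cut-out centres: brush (161,296) vs (160,301), marker (323,312) vs (321,313), dispenser (480,316) vs (481,325), and handset about (648,341) vs (641,337). The remote and case haven't moved. I'll check heights and level with the depth image.

Run:
```python
from h import *
import pickle
P,a,d=pickle.load(open("pics/fin.pkl","rb"))
m,R,t=P;k,D=K(m)
pts=dict(hand=[(640,245),(690,245),(628,470),(680,475),(655,235)],disp=[(465,280),(510,285),(460,390),(505,395)],brush=[(150,130),(190,130),(145,250),(185,250),(145,480),(150,380)],mark=[(327,200),(325,260),(320,330),(316,400),(315,440)],floor=[(125,200),(345,250),(590,350)])
for n,q in pts.items():
    for c,r in q:
        px=proj("wrist",[[.71-.0005*r,.02-.0005*c,.015]],P)
        i,j=px[0].round().astype(int)[::-1]
        z=np.median(d[i-1:i+2,j-1:j+2]);u=cv2.undistortPoints(px.reshape(-1,1,2),k,D)[0,0]
        X=R.T@(np.array([u[0]*z,u[1]*z,z])-t);print(n,X.round(4))
```

```text
hand [ 0.5917 -0.2961  0.0311]
hand [ 0.5918 -0.3201  0.0315]
hand [ 0.4837 -0.2902  0.0317]
hand [ 0.4808 -0.3155  0.0308]
hand [ 0.5967 -0.3031  0.032 ]
disp [ 0.5785 -0.2114  0.0434]
disp [ 0.5762 -0.2324  0.0436]
disp [ 0.5275 -0.209   0.0443]
disp [ 0.525 -0.23   0.044]
brush [ 0.6464 -0.0586  0.0259]
brush [ 0.6464 -0.078   0.0258]
brush [ 0.5879 -0.0561  0.026 ]
brush [ 0.5878 -0.0756  0.0258]
brush [ 0.475  -0.0556  0.0243]
brush [ 0.5239 -0.0581  0.0245]
mark [ 0.6124 -0.1449  0.0267]
mark [ 0.5834 -0.144   0.0273]
mark [ 0.5489 -0.1414  0.0258]
mark [ 0.5145 -0.1394  0.0252]
mark [ 0.4949 -0.1389  0.0251]
floor [ 0.6101 -0.0428  0.0157]
floor [ 0.585  -0.1525  0.0151]
floor [ 0.535  -0.275   0.0149]
```

The depth image shows all four resting level on the floor of their cut-outs, and the arm is clear. Handing in.

```bash
python3 -c "
from rig import manip
print(manip.finish_job())"
```

```text
the job is handed in; nothing more can be done
None
```

The job is handed in: by my final camera check all four kit items lay level in their own cut-outs, within about 5 mm of centre, and the remote and blue case showed no visible shift; the hand-in returned no verdict.

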